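Set the push rivets of a fan crosswise

TASK

Fix the fan to the aluminium deck by pushing its four nylon push rivets home with light fingertip presses, crosswise: first the rivet next to the terminal block, then the one diagonally opposite it, then the other one on the crossbar side, and last the one that is left. Each pin must end fully home, its head flat on its collar. Press lightly so that nothing cracks, do not shift or lift the deck, keep off the fan's blades, and leave the sleeve, blower, screwdriver and tweezers where they are.

Things in the scene. Friction and masses are not known exactly. Their poses are not given: they have to be found in the camera images.
- deck: loose aluminium deck standing on the blue mat, 0.75 kg: bare plate 220 x 160 x 3 mm on four steel posts, with a 114 mm round opening under which a black fan hangs. May be turned any way round. Origin on the fan's axis at the undersides of the feet (mat top, 3 mm above the bench), z up. Plate: upper face z 53, x -78 to +142, y -80 to +80 mm. Light presses on the rivets do not tip it
- crossbar (a point): middle of the top edge of the crossbar, a U channel that crosses one end of the plate along the deck's y: 20 mm tall, 150 mm long, 14 mm wide. In the deck's frame x 127, y 0, z 73 mm
- terminal (a point): centre of the top of the grey two-pole terminal block on the plate between crossbar and fan, 14 x 26 mm, 15 mm tall. In the deck's frame x 97, y -52.5, z 68 mm
- rivet1_top (a point): centre of the upper face of the pin head of rivet1, the one next to the terminal block (crossbar side of the fan). Black nylon push rivet: collar 13 mm across, 1.5 mm thick on the plate, pin head 10 mm across, 2.5 mm thick, on a thin shank. In the deck's frame at x +52.5, y -52.5 mm, z 64 mm minus the joint value (57 mm when home)
- rivet1 (a joint): how far the pin of rivet1 is pushed down (deck's -z), m: 0 = head 7 mm proud of its collar, 0.007 = fully home, head flat on the collar. Starts at 0 to 0.002. A steady friction of about 4 N resists it up to a nearly rigid stop; no spring, it stays where left. Over 30 N cracks the nylon
- rivet2_top (a point): centre of the upper face of the pin head of rivet2, diagonally across the fan from rivet1. Black nylon push rivet: collar 13 mm across, 1.5 mm thick on the plate, pin head 10 mm across, 2.5 mm thick, on a thin shank. In the deck's frame at x -52.5, y +52.5 mm, z 64 mm minus the joint value (57 mm when home)
- rivet2 (a joint): how far the pin of rivet2 is pushed down (deck's -z), m: 0 = head 7 mm proud of its collar, 0.007 = fully home, head flat on the collar. Starts at 0 to 0.002. A steady friction of about 4 N resists it up to a nearly rigid stop; no spring, it stays where left. Over 30 N cracks the nylon
- rivet3_top (a point): centre of the upper face of the pin head of rivet3, the other one on the crossbar side of the fan. Black nylon push rivet: collar 13 mm across, 1.5 mm thick on the plate, pin head 10 mm across, 2.5 mm thick, on a thin shank. In the deck's frame at x +52.5, y +52.5 mm, z 64 mm minus the joint value (57 mm when home)
- rivet3 (a joint): how far the pin of rivet3 is pushed down (deck's -z), m: 0 = head 7 mm proud of its collar, 0.007 = fully home, head flat on the collar. Starts at 0 to 0.002. A steady friction of about 4 N resists it up to a nearly rigid stop; no spring, it stays where left. Over 30 N cracks the nylon
- rivet4_top (a point): centre of the upper face of the pin head of rivet4, the remaining one, diagonally across the fan from rivet3. Black nylon push rivet: collar 13 mm across, 1.5 mm thick on the plate, pin head 10 mm across, 2.5 mm thick, on a thin shank. In the deck's frame at x -52.5, y -52.5 mm, z 64 mm minus the joint value (57 mm when home)
- rivet4 (a joint): how far the pin of rivet4 is pushed down (deck's -z), m: 0 = head 7 mm proud of its collar, 0.007 = fully home, head flat on the collar. Starts at 0 to 0.002. A steady friction of about 4 N resists it up to a nearly rigid stop; no spring, it stays where left. Over 30 N cracks the nylon
- rotor: the fan's free-turning rotor under the opening, hub 42 mm and blades 108 mm across; origin on its axis 30.5 mm above the deck's origin; the blades lie about 7 mm below the plate's upper face. Not to be touched
- sleeve: loose steel spacer sleeve standing on the plate, 16 mm across, 22 mm tall, 25 g, 40 to 51 mm from the line of the two crossbar-side rivets, towards the crossbar; origin at the centre of its underside. To be left alone
- blower: black rubber dust blower standing upright on the mat, 68 mm across and 135 mm tall, to one side of the deck; origin at the centre of its underside. To be left alone
- screwdriver: screwdriver lying on the mat, 170 mm long, to the other side of the deck; origin under its middle, x along its shaft. To be left alone
- tweezers: red-handled tweezers lying on the mat beyond the deck, about 140 mm long, 20 mm wide and 9 mm tall; origin under about the middle, x along them. To be left alone

How it is judged:
On the way, in this order (a step that is already met when the one before it is completed fails the run):
1. the rivet next to the terminal block is home, the other three still stand proud (value of joint rivet1 above 0.006 m and value of joint each of rivet2, rivet3, rivet4 below 0.004 m), for 0.2 s.
2. the one diagonally opposite is home as well, the other two still stand proud (value of joint each of rivet1, rivet2 above 0.006 m and value of joint each of rivet3, rivet4 below 0.004 m), for 0.2 s.
3. the other rivet on the crossbar side is home as well, the last still stands proud (value of joint each of rivet1, rivet2, rivet3 above 0.006 m and value of joint rivet4 below 0.004 m), for 0.2 s.
4. the last rivet is home as well (value of joint each of rivet1, rivet2, rivet3, rivet4 above 0.006 m), for 0.2 s.
At the end, for the whole second after the job is handed in: all four pins are home (within 1 mm of flat on their collars), the deck stands level and at rest within 12 mm of where it was, and the sleeve, blower, screwdriver and tweezers are within 20 mm of where they were (all of step 4 and linear speed of deck below 0.02 m/s and angle between deck's own z axis and vertical below 0.03 rad and distance of deck from where it was at the start of the episode below 0.012 m and distance of each of sleeve, blower, screwdriver, tweezers from where it was at the start of the episode below 0.02 m); the robot touches nothing.
It fails at once if the robot presses on the deck or a rivet with more than 30 N (contact force between the fingers and deck above 30 N).
It fails at once if the deck or a rivet is pressed with another part of the robot than its fingers (contact force between the arm and deck above 2 N).
It fails at once if the deck is shifted by more than 12 mm, tipped or lifted (distance of deck from where it was at the start of the episode above 0.012 m or angle between deck's own z axis and vertical above 0.06 rad or height (world z) of deck above 0.009 m).
It fails at once if the fan's rotor is touched (contact force between any of the fingers, the arm and rotor above 0.5 N).
It fails at once if the sleeve, blower, screwdriver or tweezers is moved by more than 20 mm or lifted (distance of any of sleeve, blower, screwdriver, tweezers from where it was at the start of the episode above 0.02 m).
It also fails if it takes over 48 s, if anything falls off the work surface, if the arm or the gripper's body presses on something with over 40 N, if the wrist force passes 120 N, or if a joint passes its speed limit or range.

ROBOT

A 6-joint arm with a two-finger parallel gripper is mounted at the origin on the work surface. World frame = base frame: x ahead of the robot, y to its left, z up, the work surface at z = 0. Lengths are in m, angles in rad, forces in N, time in s.
With the tool pointing down it reaches from about 0.375 to 0.9 m from the base axis. Payload 3.1 kg.
Tool frame: the origin (TCP) lies where the fingers leave the gripper's body, on its centre line; the fingertips stand 70 mm ahead of it and the grasp point (between the pads) lies 51 mm ahead of it; z points along the fingers, y is the line along which they close (so a half turn about z gives the same grasp; the last joint's range is limited). The gripper opens to 87 mm and grips with 3 to 60 N. Pads are 19 mm wide; open, the fingers measure 117 mm over their backs; the gripper's body (75 mm by 190 mm) begins 51 mm behind the grasp point.
Start: joints at [-1.403, 0.527, 1.433, -0, 1.181, -0.178], TCP at [0.212, -0.588, 0.292] pointing down, gripper open.
Joint ranges: [-3.08, 3.08], [-0.75, 2.2], [0.22, 2.44], [-1.43, 4.57], [0, 2.65], [-2.85, 2.85]. Speed limits (rad/s): [2.79, 2.79, 3.14, 3.14, 3.14, 3.14].

INTERFACE

Orientations are given as a unit quaternion [x, y, z, w].
In Python, from rig import robot gives the robot as it stands.
- The arm moves only by the tool send_rows, never from a script. Its argument "deltas" is text: rows parted by semicolons, each of 7 numbers parted by spaces: the shift along the tool's x, y, z in mm, then the turn, a rotation vector about the tool's x, y, z in degrees, then the opening, from 0 (shut) to 1 (fully open). A call has 1 to 10 rows; each row shifts and turns the commanded pose from where the row before left it, along the tool's axes as they then stand; what a row does not reach is not made up. A row lasts 1/8 s, in which the tool goes at most 62.5 mm and 10.7 degrees, less where a joint would pass 70% of its speed; a pose out of reach is approached as far as the arm can. A call is refused whole if a number of a shift passes 62.5 or a number of a turn 10.7, either way. A call with a gripper value outside its range is refused whole. The fingers move at their own pace and stop on an object; "newtons" is the grip in N (left out, the last holds). Time passes only in rows, so rows that do not move let the fingers close. It gives the time, the measured TCP pose, the force, the opening and the grip force at its end, in the units of the state.
- robot.get_obs(): the state, without advancing time (a new reading comes with each control period).
- robot.camera(name): name is "side" or "top"; returns a dict with "image" (384x512x3 uint8, red, green, blue), "depth" (384x512 float32, m along the optical axis (not along the pixel's ray), 0 where there is no reading), "fovy" (degrees; the focal length in pixels is half the picture's height over the tangent of half this angle, whatever the lens; pixels are square), "cx", "cy" (the principal point, pixels), "rvec" (rotation vector, rad) and "tvec" (3), from world to camera coordinates, as OpenCV has them. Camera axes: x right, y down, z forward; pixel columns grow to the right and rows downward; lengths in m; the calibration is good to about 2 mm. A picture is of the moment at which its call begins.
- robot.hand_in(): hands the job in; it is judged then, once.
Trained networks look in the newest picture that a camera, given by its name, has taken for a name from the list of things; names that differ only in an ending like _2 or _b are one class to them, and where a whole thing is asked for, a point or a joint stands for the part that bears it (a point fixed in the world has none). Each returns a list of dicts, best first, with "p" (0 to 1); they miss things now and then, are a little off and sometimes report something else, mostly with a low value. They report only what shows in the picture. A call takes as long as a camera call.
- robot.find_in(camera, thing): "box" ([left, top, right, bottom] in pixels, round what is visible of it).
- robot.cut_out(camera, thing): "region" (384x512 bool, what is visible of it) and "box" ([left, top, right, bottom] in pixels, round what is visible of it).
The state is a dict: "time": time; "q": joint angles; "joint_velocities": joint speeds; "joint_torque": joint torques, N m; "position": TCP position; "tool_rot": TCP orientation; "ft_force": force on the tool from outside, world axes, zero at the start; "moment": the same for the moment, N m; "grip_width": finger opening in m; "grip_force": force on a finger pad.
Only numpy, scipy, OpenCV 4.12 (cv2) and the standard library are available. Lean on these libraries where they do the work, as an engineer would, in place of code of your own. Each camera call takes 0.05 s, during which the arm holds its last target. There are 200 camera calls.

## Working session

There is one attempt and no reset: what is moved stays moved. The work goes in short steps, Python scripts to look and compute and a tool call to move; the robot and the scene stay as the last step left them, time stands still between calls to the robot, and variables do not carry over. Pictures are saved under pics/ and viewed, at most 10 in all, crops included, and the job is handed in when it is done.

Besides the shell and the picture viewer there is one more tool, called in YAML: its name, and indented under it one key for each argument. send_rows: Moves the arm, as the interface text tells. Its arguments: {"type":"object","properties":{"deltas":{"type":"string"},"newtons":{"type":"number"}},"required":["deltas"]}

```bash
mkdir -p pics; cat > h.py <<'E'
import numpy as np, cv2
from rig import robot
from scipy.spatial.transform import Rotation as R
def K(c):
    h=c["image"].shape[0]; f=h/2/np.tan(np.radians(c["fovy"])/2); return f,c["cx"],c["cy"]
def cloud(c):
    f,cx,cy=K(c); d=c["depth"]; v,u=np.mgrid[:d.shape[0],:d.shape[1]]
    P=np.stack([(u-cx)/f*d,(v-cy)/f*d,d],-1)
    M=R.from_rotvec(np.ravel(c["rvec"])).as_matrix(); return (P-np.ravel(c["tvec"]))@M
def proj(c,X):
    f,cx,cy=K(c); A=np.array([[f,0,cx],[0,f,cy],[0,0,1.]])
    return cv2.projectPoints(np.asarray(X,float).reshape(-1,3),np.array(c["rvec"],float),np.array(c["tvec"],float),A,None)[0].reshape(-1,2)
E
python3 - <<'E'
from h import *
np.set_printoptions(precision=4,suppress=True)
print(robot.get_obs())
for n in ("top","side"):
    c=robot.camera(n); cv2.imwrite(f"pics/{n}0.png",cv2.resize(c["image"][:,:,::-1],(796,597)))
    P=cloud(c); print(n,"cam",-R.from_rotvec(np.ravel(c["rvec"])).as_matrix().T@np.ravel(c["tvec"]),K(c))
    for t in ["deck","crossbar","terminal","rivet1_top","rivet2_top","rivet3_top","rivet4_top","rotor","sleeve","blower","screwdriver","tweezers"]:
        for r in robot.cut_out(n,t)[:3]:
            m=r["region"]&(c["depth"]>0)
            print(t,round(r["p"],2),np.round(r["box"]),np.median(P[m],0) if m.any() else None, np.percentile(P[m][:,2],95) if m.any() else None)
E
```

```text
{'time': 0.0, 'q': array([-1.4035,  0.5285,  1.4339,  0.    ,  1.1814, -0.1785]), 'joint_velocities': array([-0.0003,  0.0002, -0.0015,  0.0006, -0.0004, -0.0011]), 'joint_torque': array([  0.0008, -44.0034, -17.6593,   0.0634,   0.0581,  -0.0002]), 'position': array([ 0.2118, -0.5874,  0.2913]), 'tool_rot': array([ 0.9851,  0.172 ,  0.    , -0.0011]), 'ft_force': array([-0.2702, -0.097 , -0.3633]), 'moment': array([-0.0021,  0.0036, -0.056 ]), 'grip_force': 0.0, 'grip_width': 0.08712225129459424}
top cam [ 0.5123 -0.0162  1.1159] (np.float64(365.94872457657414), 253.78096427027796, 193.88400981830182)
deck 0.91 [230. 164. 313. 255.] [ 0.5903 -0.0343  0.0547] 0.06511576454875495
crossbar 0.56 [226. 166. 310. 252.] [ 0.5915 -0.0359  0.0547] 0.06547603788948747
terminal 0.62 [224. 162. 315. 256.] [ 0.5899 -0.035   0.0547] 0.06530447634691575
rivet2_top 0.51 [228. 162. 315. 257.] [ 0.5901 -0.0346  0.0548] 0.06563314668634918
blower 0.55 [122. 224. 149. 243.] [0.531  0.3481 0.0765] 0.11071268405973575
screwdriver 0.69 [364. 214. 385. 269.] [ 0.4497 -0.337   0.0252] 0.029874447660142682
side cam [ 0.409  -0.7557  0.7578] (np.float64(413.48017836101843), 259.1009118447391, 191.80385447110794)
deck 0.82 [194. 179. 298. 260.] [ 0.5904 -0.0407  0.0554] 0.06744350457808054
crossbar 0.81 [191. 181. 298. 257.] [ 0.5925 -0.041   0.0554] 0.06802473483923688
terminal 0.58 [195. 178. 299. 255.] [ 0.5923 -0.0415  0.0554] 0.0678965810669174
rotor 0.97 [222. 196. 259. 220.] [ 0.5741 -0.0226  0.0468] 0.05277152783921378
sleeve 0.46 [274. 196. 280. 205.] [ 0.6678 -0.0454  0.0722] 0.078407987818669
sleeve 0.16 [197. 180. 302. 254.] [ 0.5933 -0.0414  0.0554] 0.06838469221882969
blower 0.82 [187. 108. 208. 144.] [0.5293 0.3384 0.0643] 0.1089485895271318
screwdriver 0.8 [196. 339. 284. 350.] [ 0.4532 -0.3466  0.0247] 0.028943630195248773
tweezers 0.76 [304. 204. 359. 210.] [ 0.8119 -0.0459  0.0083] 0.013064348005024564
```

```bash
python3 - <<'E'
from h import *
import pickle
a=robot.camera("top"); b=robot.camera("side"); pickle.dump((a,b),open("c.pkl","wb"))
A=cv2.resize(a["image"][155:265,220:325,::-1],None,fx=5,fy=5,interpolation=cv2.INTER_CUBIC)
B=cv2.resize(b["image"][170:270,185:310,::-1],None,fx=6,fy=6,interpolation=cv2.INTER_CUBIC)
cv2.imwrite("pics/t1.png",A);cv2.imwrite("pics/s1.png",B)
E
```

```text
(no output)
```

View pics/t1.png

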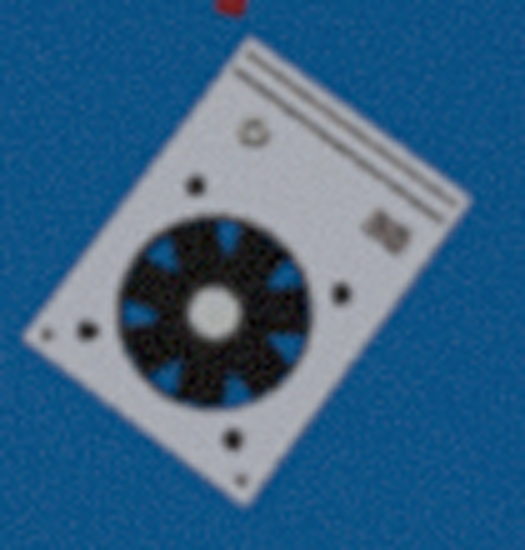

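View pics/s1.png

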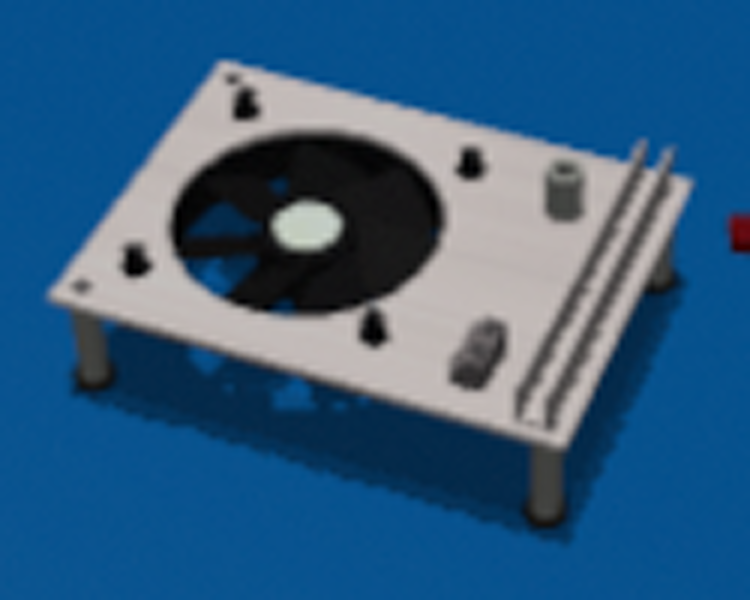

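View pics/side0.png

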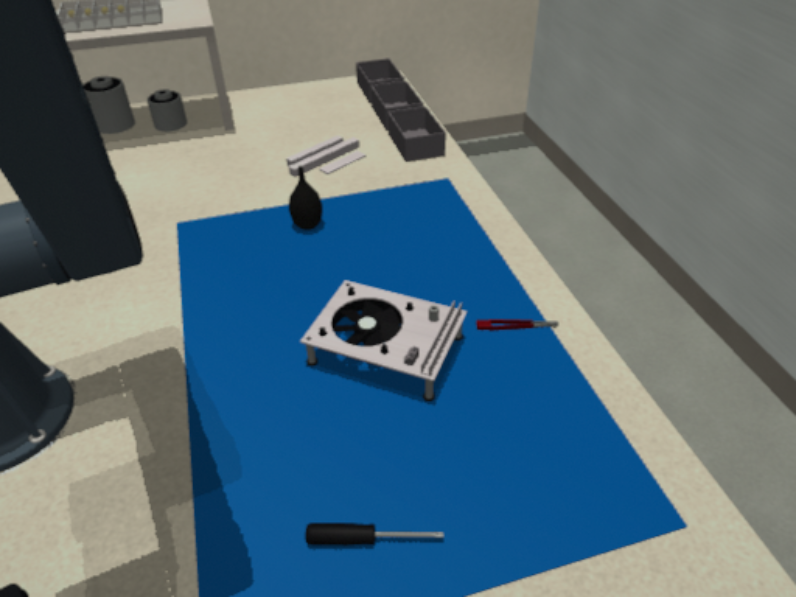

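The pictures show the deck with its crossbar at the upper right. In the top crop (5x, offset 220,155), rivet1 by the terminal is at (342,293), rivet2 at (88,330), rivet3 at (195,186) and rivet4 at (232,439). The sleeve is at (254,133), and the closed fingers clear it. Next I fit the deck pose from both cameras.

```bash
python3 - <<'E'
from h import *
import pickle
from scipy.optimize import least_squares
np.set_printoptions(precision=4,suppress=True)
a,b=pickle.load(open("c.pkl","rb"))
D=np.array([[52.5,-52.5],[-52.5,52.5],[52.5,52.5],[-52.5,-52.5]])/1e3
def world(p,D,z):
    c,s=np.cos(p[2]),np.sin(p[2]); return np.c_[D@np.array([[c,s],[-s,c]])+p[:2],np.full(len(D),z)]
def cent(c,uv,r,thr):
    g=cv2.cvtColor(c["image"],cv2.COLOR_RGB2GRAY).astype(float); o=[]
    for u,v in uv:
        V,U=np.mgrid[int(v)-r:int(v)+r+2,int(u)-r:int(u)+r+2]; w=np.clip(np.median(g[V,U])-15-g[V,U],0,None)
        o.append([(w*U).sum()/w.sum(),(w*V).sum()/w.sum()])
    return np.array(o)
ta=np.array([[342,293],[88,330],[195,186],[232,439]])/5+[219.6,154.6]
sb=np.array([[373,328],[244,104],[470,164],[135,262]])/6+[184.6,169.6]
for c,uv,z in ((a,ta,.0635),(b,sb,.0625)):
    q=cent(c,uv,4,0)
    f=lambda p:(proj(c,world(p,D,z))-q).ravel()
    s=least_squares(f,[.57,-.03,-.6]); print("fit",s.x,"res",f(s.x))
    print(world(s.x,D,.06)[:,:2])
# plate rectangle per camera from depth
for c in(a,b):
    P=cloud(c); m=(abs(P[...,2]-.056)<.012)&(P[...,0]>.4)&(P[...,0]<.78)&(abs(P[...,1]+.03)<.2)
    r=cv2.minAreaRect((P[m][:,:2]*1e3).astype(np.float32)); print("plate",r,np.median(P[m][:,2]))
E
```

```text
fit [ 0.5634 -0.0155 -0.673 ] res [ 0.175  -0.0881 -0.1949 -0.0505 -0.0317 -0.158   0.0491  0.2867]
[[ 0.5717 -0.0893]
 [ 0.5551  0.0583]
 [ 0.6372 -0.0072]
 [ 0.4896 -0.0238]]
fit [ 0.5627 -0.0178 -0.6768] res [ 0.3958  0.7486  0.1179 -0.0375 -0.0727 -0.4885 -0.4493 -0.3518]
[[ 0.5708 -0.0916]
 [ 0.5547  0.056 ]
 [ 0.6365 -0.0097]
 [ 0.4889 -0.0258]]
plate ((589.9078979492188, -34.714935302734375), (160.17080688476562, 220.30076599121094), 51.379940032958984) 0.055219305354372014
plate ((589.29833984375, -35.444183349609375), (163.56869506835938, 221.52549743652344), 51.264686584472656) 0.055674162285123924
```

send_rows:
  deltas: "0 0 0 0 0 9.9 0;0 0 0 0 0 9.9 0;36 -49.5 0 0 0 0 0;36 -49.5 0 0 0 0 0;36 -49.5 0 0 0 0 0;36 -49.5 0 0 0 0 0;36 -49.5 0 0 0 0 0;36 -49.5 0 0 0 0 0;36 -49.5 0 0 0 0 0;0 0 0 0 0 0 0"
  newtons: 20

```text
time: 2.65
position: [0.4655, -0.2377, 0.2924]
tool_rot: [1.0, 0.004, 0.0, -0.0]
ft_force: [0.5, 0.3, 0.1]
grip_width: 0.0017
grip_force: 0.0
```

send_rows:
  deltas: "35 -49 0 0 0 0 0;35 -49 20 0 0 -0.4 0;35 -49 30 0 0 0 0;0 0 40 0 0 0 0;0 0 20 0 0 0 0;0 0 0 0 0 0 0;0 0 0 0 0 0 0"

```text
time: 3.52
position: [0.5659, -0.0995, 0.1855]
tool_rot: [1.0, 0.003, 0.001, 0.0]
ft_force: [0.6, -0.1, 0.2]
grip_width: 0.0002
grip_force: 0.0
```

send_rows:
  deltas: "6 -9.5 20 0 0 0 0;0 0 15 0 0 0 0;0 0 0 0 0 0 0;0 0 0 0 0 0 0"

```text
time: 4.03
position: [0.5713, -0.0888, 0.1495]
tool_rot: [1.0, 0.004, -0.0, -0.0]
ft_force: [-0.1, 0.0, -0.2]
grip_width: 0.0007
grip_force: 0.0
```

```bash
python3 - <<'E'
from h import *
o=robot.get_obs(); print(o["position"],o["ft_force"])
b=robot.camera("side")
# fingertip centre & planned rivet, drawn
p=o["position"]-[0,0,.07]
uv=proj(b,[p,[.572,-.090,.066],[.572,-.090,.056]]); print(uv)
u,v=uv[0].astype(int); s=8
B=cv2.resize(b["image"][v-40:v+30,u-45:u+45,::-1],None,fx=s,fy=s,interpolation=cv2.INTER_CUBIC)
for q in uv: cv2.circle(B,tuple(int(t) for t in (q-[u-45,v-40]+.5)*s),3,(0,0,255),-1)
cv2.imwrite("pics/s2.png",B)
E
```

```text
[ 0.57134172 -0.08880476  0.14946724] [-0.11714425  0.03369551 -0.23998453]
[[246.14581945 218.18300986]
 [246.72322264 222.55130702]
 [246.84620345 225.53428645]]
```

View pics/s2.png

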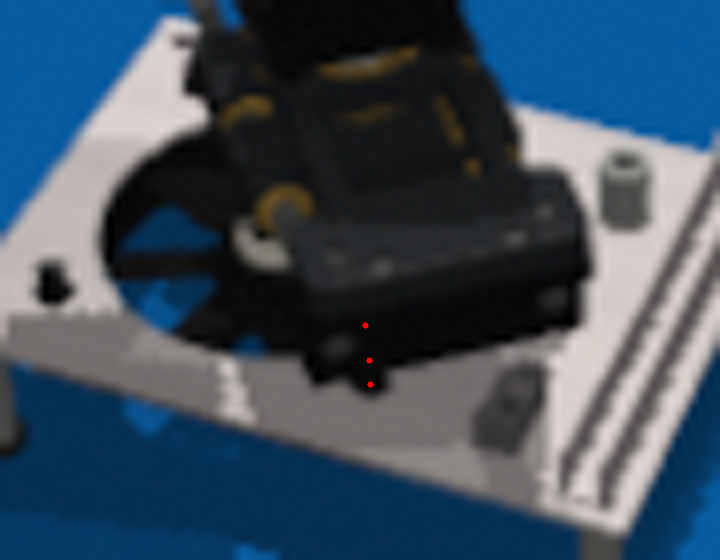

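send_rows:
  deltas: "0.5 1 8 0 0 0 0;0 0 2 0 0 0 0;0 0 2 0 0 0 0;0 0 1 0 0 0 0;0 0 1 0 0 0 0;0 0 1 0 0 0 0;0 0 1 0 0 0 0;0 0 0 0 0 0 0"

```text
time: 5.08
position: [0.5718, -0.0898, 0.1337]
tool_rot: [1.0, 0.004, -0.0, 0.0]
ft_force: [-1.2, 0.9, 4.4]
grip_width: 0.0001
grip_force: 2.0
```

send_rows:
  deltas: "0 0 1 0 0 0 0;0 0 1 0 0 0 0;0 0 0.5 0 0 0 0;0 0 0 0 0 0 0"

```text
time: 5.58
position: [0.5719, -0.0899, 0.131]
tool_rot: [1.0, 0.004, -0.0, -0.0]
ft_force: [-0.9, 0.3, 2.7]
grip_width: 0.0004
grip_force: 1.5
```

send_rows:
  deltas: "0 0 0.5 0 0 0 0;0 0 0 0 0 0 0"

```text
time: 5.82
position: [0.5718, -0.0898, 0.1306]
tool_rot: [1.0, 0.004, -0.0, -0.0]
ft_force: [-0.6, -1.1, 3.2]
grip_width: 0.0002
grip_force: 1.6
```

send_rows:
  deltas: "0 0 0.4 0 0 0 0;0 0 0 0 0 0 0"

```text
time: 6.08
position: [0.5718, -0.0898, 0.1303]
tool_rot: [1.0, 0.004, -0.0, 0.0]
ft_force: [-1.4, -0.2, 3.4]
grip_width: 0.0001
grip_force: 1.8
```

send_rows:
  deltas: "0 0 0.4 0 0 0 0;0 0 0 0 0 0 0"

```text
time: 6.32
position: [0.5718, -0.0898, 0.1301]
tool_rot: [1.0, 0.004, -0.0, 0.0]
ft_force: [-1.6, -0.4, 5.6]
grip_width: 0.0004
grip_force: 2.5
```

send_rows:
  deltas: "0 0 0.4 0 0 0 0;0 0 0 0 0 0 0"

```text
time: 6.58
position: [0.5719, -0.0898, 0.13]
tool_rot: [1.0, 0.004, 0.0, 0.0]
ft_force: [-2.6, 1.4, 7.1]
grip_width: 0.0008
grip_force: 3.6
```

send_rows:
  deltas: "0 0 -20 0 0 0 0;0 0 -20 0 0 0 0;-6 -50 0 0 0 0 0;-6 -50 0 0 0 0 0;-4.5 -47.5 0 0 0 0 0;0 0 10 0 0 0 0;0 0 10 0 0 0 0;0 0 0 0 0 0 0;0 0 0 0 0 0 0"

```text
time: 7.7
position: [0.5547, 0.0563, 0.1492]
tool_rot: [1.0, 0.003, -0.0, 0.0]
ft_force: [-0.4, -0.2, 0.8]
grip_width: 0.0005
grip_force: 0.0
```

```bash
python3 - <<'E'
from h import *
b=robot.camera("side"); o=robot.get_obs(); print(o["position"],o["ft_force"])
uv=proj(b,[[.572,-.090,.060],[.4898,-.0243,.065],[.5555,.0577,.066]]);print(uv)
B=cv2.resize(b["image"][160:270,185:310,::-1],None,fx=6,fy=5.4,interpolation=cv2.INTER_CUBIC)
cv2.imwrite("pics/s3.png",B)
E
```

```text
[0.5547033  0.05647603 0.14945365] [ 0.02227738  0.15351453 -0.45064102]
[[246.79721006 224.34591994]
 [206.80312288 211.5560698 ]
 [225.46316039 185.18176428]]
```

View pics/s3.png

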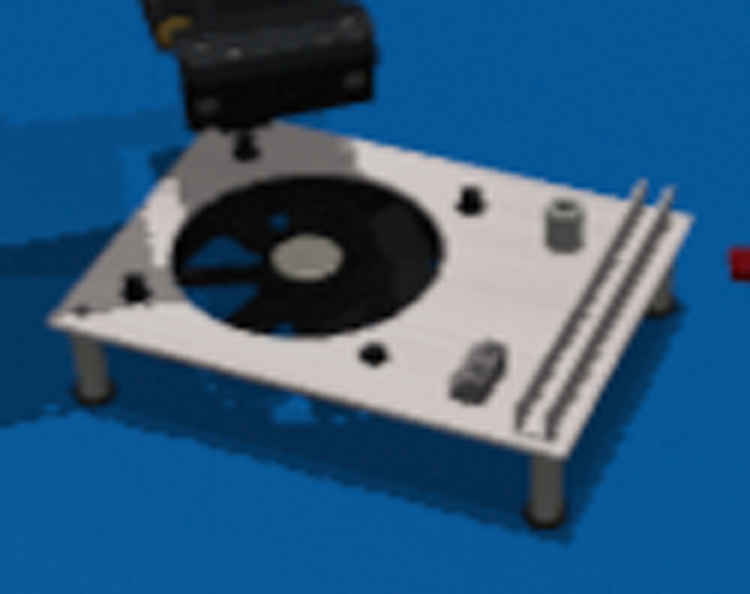

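Rivet1, at crop (373,352), is flat on its collar, while the other three still stand proud. The deck has not moved. Next is rivet2.

send_rows:
  deltas: "1 -1.3 8 0 0 0 0;0 0 2 0 0 0 0;0 0 2 0 0 0 0;0 0 1 0 0 0 0;0 0 1 0 0 0 0;0 0 1 0 0 0 0;0 0 1 0 0 0 0;0 0 1 0 0 0 0;0 0 0 0 0 0 0"

```text
time: 8.88
position: [0.5552, 0.0589, 0.1324]
tool_rot: [1.0, 0.004, -0.0, -0.0]
ft_force: [-1.6, -0.1, 3.0]
grip_width: 0.0003
grip_force: 1.8
```

send_rows:
  deltas: "0 0 1 0 0 0 0;0 0 0.5 0 0 0 0;0 0 0.5 0 0 0 0;0 0 0 0 0 0 0"

```text
time: 9.38
position: [0.5553, 0.0589, 0.1304]
tool_rot: [1.0, 0.004, -0.0, -0.0]
ft_force: [-0.5, 0.9, 4.0]
grip_width: 0.0004
grip_force: 1.6
```

send_rows:
  deltas: "0 0 0.4 0 0 0 0;0 0 0.4 0 0 0 0;0 0 0 0 0 0 0"

```text
time: 9.75
position: [0.5553, 0.0589, 0.13]
tool_rot: [1.0, 0.004, 0.0, -0.0]
ft_force: [-2.2, 0.1, 5.9]
grip_width: 0.0003
grip_force: 3.1
```

send_rows:
  deltas: "0 0 0.4 0 0 0 0;0 0 0 0 0 0 0"

```text
time: 10.0
position: [0.5553, 0.0589, 0.13]
tool_rot: [1.0, 0.004, 0.0, -0.0]
ft_force: [-1.0, 0.2, 8.7]
grip_width: 0.0002
grip_force: 4.3
```

Rivet2 reached its stop at z 0.130 with the force rising. Now rivet3.

send_rows:
  deltas: "0 0 -20 0 0 0 0;0 0 -20 0 0 0 0;27.5 22 0 0 0 0 0;27.5 22 0 0 0 0 0;27.5 22 0 0 0 0 0;0 0 10 0 0 0 0;0 0 10 0 0 0 0;0 0 0 0 0 0 0;0 0 0 0 0 0 0"

```text
time: 11.12
position: [0.6376, -0.0058, 0.1491]
tool_rot: [1.0, 0.004, -0.001, -0.0]
ft_force: [0.4, 0.4, 0.5]
grip_width: 0.0003
grip_force: 0.0
```

send_rows:
  deltas: "0 2 8 0 0 0 0;0 0 2 0 0 0 0;0 0 2 0 0 0 0;0 0 1 0 0 0 0;0 0 1 0 0 0 0;0 0 1 0 0 0 0;0 0 1 0 0 0 0;0 0 1 0 0 0 0;0 0 0 0 0 0 0"

```text
time: 12.25
position: [0.6384, -0.0086, 0.1324]
tool_rot: [1.0, 0.004, 0.0, 0.0]
ft_force: [-0.3, 0.2, 3.5]
grip_width: 0.0003
grip_force: 2.0
```

send_rows:
  deltas: "0 0 1 0 0 0 0;0 0 0.5 0 0 0 0;0 0 0.5 0 0 0 0;0 0 0 0 0 0 0"

```text
time: 12.75
position: [0.6384, -0.0086, 0.1302]
tool_rot: [1.0, 0.004, 0.0, 0.0]
ft_force: [-0.4, 0.2, 3.7]
grip_width: 0.0004
grip_force: 1.7
```

send_rows:
  deltas: "0 0 0.4 0 0 0 0;0 0 0.4 0 0 0 0;0 0 0 0 0 0 0"

```text
time: 13.12
position: [0.6384, -0.0086, 0.1301]
tool_rot: [1.0, 0.004, 0.0, 0.0]
ft_force: [-2.0, 0.2, 7.0]
grip_width: 0.0005
grip_force: 3.3
```

send_rows:
  deltas: "0 0 0.3 0 0 0 0;0 0 -20 0 0 0 0;0 0 -20 0 0 0 0;-50 5 0 0 0 0 0;-50 5 0 0 0 0 0;-48.5 4.5 0 0 0 0 0;0 0 10 0 0 0 0;0 0 10 0 0 0 0;0 0 0 0 0 0 0;0 0 0 0 0 0 0"

```text
time: 14.38
position: [0.4911, -0.0242, 0.149]
tool_rot: [1.0, 0.004, 0.0, 0.0]
ft_force: [-0.4, 0.1, -0.0]
grip_width: 0.0004
grip_force: 0.0
```

send_rows:
  deltas: "-1 0 8 0 0 0 0;0 0 2 0 0 0 0;0 0 2 0 0 0 0;0 0 1 0 0 0 0;0 0 1 0 0 0 0;0 0 1 0 0 0 0;0 0 1 0 0 0 0;0 0 1 0 0 0 0;0 0 0 0 0 0 0"

```text
time: 15.5
position: [0.4889, -0.0241, 0.1322]
tool_rot: [1.0, 0.004, 0.0, 0.0]
ft_force: [-1.0, -0.5, 2.5]
grip_width: 0.0002
grip_force: 1.8
```

send_rows:
  deltas: "0 0 1 0 0 0 0;0 0 0.5 0 0 0 0;0 0 0.5 0 0 0 0;0 0 0 0 0 0 0"

```text
time: 16.0
position: [0.4889, -0.0241, 0.1301]
tool_rot: [1.0, 0.004, 0.0, -0.0]
ft_force: [0.1, 0.6, 2.5]
grip_width: 0.0006
grip_force: 1.5
```

send_rows:
  deltas: "0 0 0.4 0 0 0 0;0 0 0.4 0 0 0 0;0 0 0.3 0 0 0 0;0 0 0 0 0 0 0"

```text
time: 16.5
position: [0.4889, -0.0241, 0.1299]
tool_rot: [1.0, 0.004, 0.0, 0.0]
ft_force: [-2.7, 0.3, 11.7]
grip_width: 0.0001
grip_force: 5.6
```

send_rows:
  deltas: "0 0 -20 0 0 0 0;0 0 -40 0 0 0 0;0 0 -40 0 0 0 0;-20 50 0 0 0 0 0;0 60 0 0 0 0 0;0 60 0 0 0 0 0;0 60 0 0 0 0 0;0 60 0 0 0 0 0;0 0 0 0 0 0 0;0 0 0 0 0 0 0"

```text
time: 17.75
position: [0.4703, -0.3137, 0.2282]
tool_rot: [1.0, 0.003, -0.001, -0.001]
ft_force: [0.6, 1.1, -0.1]
grip_width: 0.0004
grip_force: 0.0
```

```bash
python3 - <<'E'
from h import *
b=robot.camera("side")
cv2.imwrite("pics/s4.png",cv2.resize(b["image"][150:280,175:345,::-1],None,fx=4.6,fy=4.6,interpolation=cv2.INTER_CUBIC))
E
```

```text
(no output)
```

View pics/s4.png

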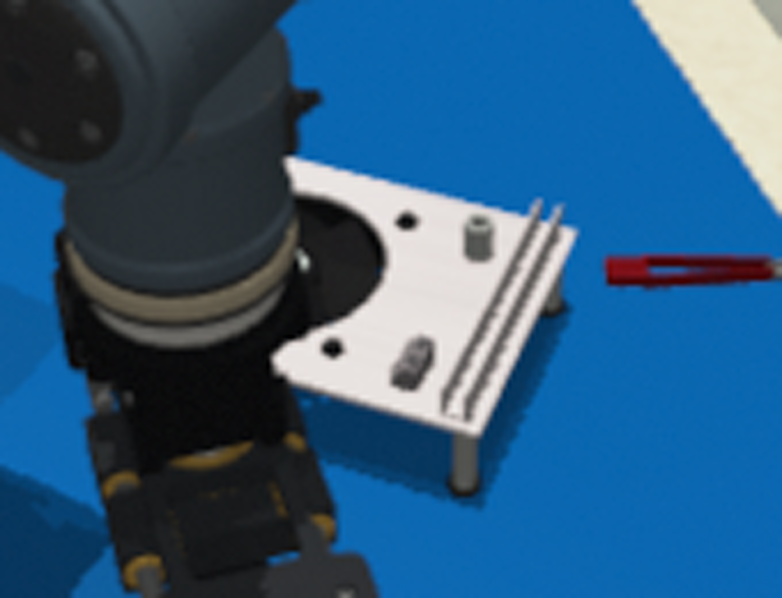

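Rivets 1 (333,347) and 3 (406,220) are flat. The arm hides rivets 2 and 4, so I move clear to check them.

send_rows:
  deltas: "-30 50 -20 0 0 0 0;-40 45 -10 0 0 0 0;-40 45 -10 0 0 0 0;-40 45 -10 0 0 0 0;-40 45 0 0 0 0 0;-30 40 0 0 0 0 0;0 0 0 0 0 0 0;0 0 0 0 0 0 0"

```text
time: 18.8
position: [0.2539, -0.584, 0.2786]
tool_rot: [1.0, 0.004, 0.0, -0.001]
ft_force: [0.3, -0.3, -0.4]
grip_width: 0.0006
grip_force: 0.0
```

```bash
python3 - <<'E'
from h import *
b=robot.camera("side")
cv2.imwrite("pics/s5.png",cv2.resize(b["image"][170:270,185:310,::-1],None,fx=6,fy=6,interpolation=cv2.INTER_CUBIC))
E
```

```text
(no output)
```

View pics/s5.png

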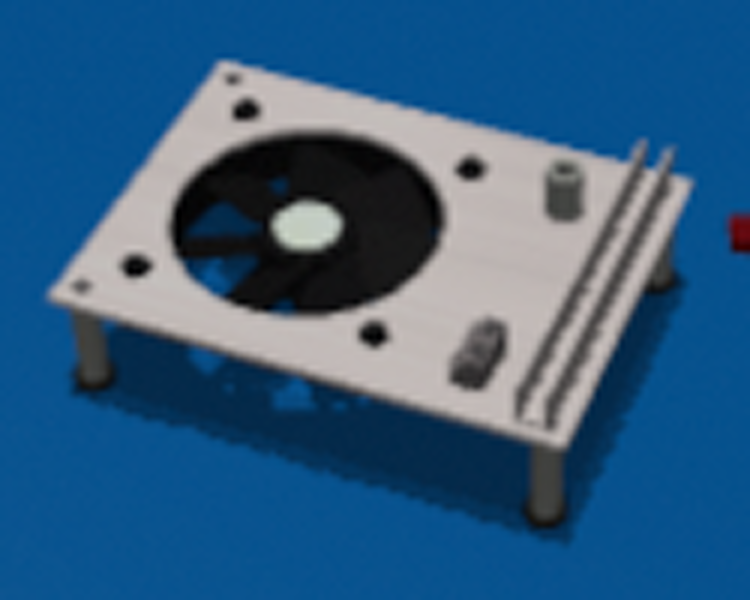

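All four pins, at (373,334), (246,110), (470,168) and (135,265), lie flat. The deck and sleeve are exactly where they started.

```bash
python3 -c "
from rig import robot
print(robot.hand_in())"
```

```text
the job is handed in; nothing more can be done
None
```

All four rivets were pressed home in the required crosswise order with wrist-force readings of at most 12 N, the last picture shows all four flat with the deck and sleeve unmoved, and the job is handed in; no verdict came back.

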